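Pack two eggs in the display case and lock its lid

TASK

Pack the two loose turned eggs into the wooden display case: set each one upright in a lined dimple of its own, gripping it lightly and lowering it gently rather than dropping or pressing it. Then close the hinged lid fully, and after that turn the brass turnbutton square across the lid's brass tab to secure it. Leave the stamps and the tin where they stand.

Things in the scene. Friction and masses are not known exactly. Their poses are not given: they have to be found in the camera images.
- egg_a_center (a point): One of two alike turned wooden eggs: 43 mm across (widest 26 mm above the foot), 57 mm tall, about 35 g, upright on a flat 20 mm foot, blunt end down. Point: on its axis, 28.5 mm above the foot; z is its long axis. Delicate: a grip of over 30 N on each finger, over 30 N against the case, or a fall of more than about 10 mm spoils it.
- egg_b_center (a point): The other egg, alike in every way. Either egg may go in either dimple.
- case: Pale wooden case, fixed. Origin: centre of the underside of its base block, 162 mm along x, 170 mm along y, 24 mm high, top flat without walls; z up. +x points to the hinge side, -x to the front ledge with the turnbutton. Two cork-lined dimples at (28, +42) and (28, -42) mm. The open lid rises behind them from x = 78 mm, so a gripper is best closed along y there.
- pocket_0 (a point): Centre of the floor of the dimple at the case's +y. The floor is flat, about 30 mm across, 16 mm above the table and 8 mm below the block's top; the dimple widens to about 46 mm at its mouth. A seated egg's centre is 28.5 mm above this point. Axes as the case's.
- pocket_1 (a point): The same for the other dimple, at the case's -y, 84 mm from the first.
- lid (a joint): Hinge of the lid, rad: 0 fully closed, grows as it opens, to 1.95; starts at 1.6 to 1.9, leaning back. Friction hinge: the lid stays at whatever angle it is left; about 2 to 3 N at its front edge move it. Push the open lid over from behind (from the case's +x side), then press its top panel down. Closed, its top is 83 mm above the table and clears the packed eggs.
- lid_hinge (a point): Middle of the lid's hinge line, 25 mm above the table, which runs along the case's y. Axes as the case's. The lid is a deep wooden cover, open below: 100 mm from hinge to front wall, 165 mm along the case's y, 58 mm deep outside, with 6 mm walls and a clear top panel 4 mm thick.
- lid_top_edge (a point): Middle of the outer edge where the lid's front wall meets its top panel; with the lid closed, 100 mm from the hinge towards the case's -x and 58 mm above it. z is the outward normal of the top panel. A brass tab 34 mm wide, 6 mm thick juts 25 mm forward from the front wall's foot; closed, its top is 32 mm above the table.
- turnbutton (a joint): Brass turnbutton on an upright pivot, rad: at 0 its arm points to the case's -y, clear of the lid; it grows anticlockwise seen from above; at 1.57 the arm points to the case's +x, square over the closed lid's tab; stop at 1.6. Starts at 0 to 0.4, turns with light friction (about 1.5 N at the fin) and stays where it is left.
- turnbutton_pivot (a point): On the pivot's axis, 51 mm above the table (half-way up the fin), 40 mm in front of the closed lid's front wall. Axes as the case's.
- turnbutton_fin (a point): Middle of the upright thumb fin on the arm, 17 mm out from the pivot, half-way up. The fin is 8 mm thick, 18 mm high (42 to 60 mm above the table) and runs from 1 to 33 mm out from the pivot; the arm under it is 12 mm wide and reaches 36 mm out. -y points out along the arm, +x is the way it turns.
- handle_stamp: Bystander: wooden stamp with a turned knob handle, 31x37x74 mm, origin at the centre of its underside.
- balm_tin: Bystander: small round white tin, 39 mm across, 16 mm high, origin at the centre of its underside.
- block_stamp: Bystander: square wooden block stamp 34x34x24 mm, origin at the centre of its underside.
Mind the look-alikes: they are no part of the job. Leave any purple or red look-alike of the part that bears egg_a_center alone. Leave any red look-alike of the part that bears egg_b_center alone.

How it is judged:
By the outcome, as a careful person would: the job done as asked, in the order asked, and still so for the second after the job is handed in, with the robot touching nothing.
It also fails if it takes over 72 s, if anything falls off the work surface, if the arm or the gripper's body presses on something with over 40 N, if the wrist force passes 120 N, or if a joint passes its speed limit or range.

ROBOT

A 7-joint arm with a two-finger parallel gripper is mounted at the origin on the work surface; the furniture and walls round the work are solid. World frame = base frame: x ahead of the robot, y to its left, z up, the work surface at z = 0. Lengths are in mm, angles in rad, forces in N, time in s.
With the tool pointing down it reaches from about 400 to 875 mm from the base axis. Payload 4.4 kg.
Tool frame: the origin (TCP) lies midway between the tips of the shut fingers; the grasp point (between the pads) lies 19 mm behind it (ctrl.pinch_z is the distance from the TCP to the grasp point, in mm); z points along the fingers, y is the line along which they close (so a half turn about z gives the same grasp; the last joint's range is limited). The gripper opens to 85 mm and grips with 20 to 120 N. Pads are 22 mm wide; open, the fingers measure 114 mm over their backs; the gripper's body (76 mm by 85 mm) begins 54 mm behind the grasp point. The pads swing forward as they close: fully open they stand 13 mm farther back than shut.
Start: joints at [1.1, 0.628, 0.038, 1.517, -0.027, 0.996, -0.02], TCP at [256.021, -597.471, 231.313] pointing down, gripper open.
Joint ranges: [-3.06, 3.06], [-0.37, 2.12], [-1.25, 1.32], [0.18, 2.47], [-1.1, 4.24], [0.23, 1.98], [-2.94, 2.94]. Speed limits (rad/s): [2.57, 2.57, 3.14, 3.14, 3.14, 3.14, 3.14].

INTERFACE

Orientations are given as [roll, pitch, yaw] about the fixed x, y, z axes, in that order (R = Rz(yaw) Ry(pitch) Rx(roll)).
In Python, from cell import read_state, cams, order, ctrl gives the robot as it stands.
- The arm moves only by the tool move_arm, never from a script. Its argument "targets" is text: rows parted by semicolons, each of 7 numbers parted by spaces: the gripper's target within -1 to 1 (fully open at 1, half-way at 0, shut at -1), then the shift along the tool's x, y, z in cm, then the turn, a rotation vector about the tool's x, y, z in degrees. A call has 1 to 5 rows; each row shifts and turns the commanded pose from where the row before left it, along the tool's axes as they then stand; what a row does not reach is not made up. A row lasts 1/12 s, in which the tool goes at most 41.7 mm and 7.16 degrees, less where a joint would pass 70% of its speed; a pose out of reach is approached as far as the arm can. A call with a gripper value outside its range is refused whole. The fingers move at their own pace and stop on an object; the grip force is fixed at half the most. Time passes only in rows, so rows that do not move let the fingers close. It gives the time, the measured TCP pose, the force, the opening and the grip force at its end, in the units of the state.
- read_state(): the state, without advancing time (a new reading comes with each control period).
- cams.get_image(name): name is "side" or "top" or "wrist"; returns a dict with "color" (480x640x3 uint8, red, green, blue), "fovy" (degrees; the focal length in pixels is half the picture's height over the tangent of half this angle, whatever the lens; pixels are square), "cx", "cy" (the principal point, pixels), "rvec" (rotation vector, rad) and "tvec" (3), from world to camera coordinates, as OpenCV has them. Camera axes: x right, y down, z forward; pixel columns grow to the right and rows downward; lengths in mm; the calibration is good to about 2 mm. A picture is of the moment at which its call begins. There is no depth.
- order.finish_job(): hands the job in; it is judged then, once.
The state is a dict: "clock": time; "qpos": joint angles; "qd": joint speeds; "tau": joint torques, N m; "eef_pos": TCP position; "tool_rot": TCP orientation; "force": force on the tool from outside, world axes, zero at the start; "torque": the same for the moment, N m; "width": finger opening in mm; "gripper_force": force on a finger pad.
Only numpy, scipy, OpenCV 4.12 (cv2) and the standard library are available. Lean on these libraries where they do the work, as an engineer would, in place of code of your own. Each camera call takes 0.05 s, during which the arm holds its last target. There are 200 camera calls.

## Working session

There is one attempt and no reset: what is moved stays moved. The work goes in short steps, Python scripts to look and compute and a tool call to move; the robot and the scene stay as the last step left them, time stands still between calls to the robot, and variables do not carry over. Pictures are saved under pics/ and viewed, at most 10 in all, crops included, and the job is handed in when it is done.

Besides the shell and the picture viewer there is one more tool, called after "Request:" in YAML: its name, and indented under it one key for each argument. move_arm: Moves the arm, as the interface text tells. Its arguments: {"type":"object","properties":{"targets":{"type":"string"}},"required":["targets"]}

```bash
ls; mkdir -p pics; cat > h.py <<'E'
import numpy as np, cv2
from cell import read_state, cams, order, ctrl
def get(n):
    im=cams.get_image(n); return im
def ray(im,u,v):
    f=240/np.tan(np.radians(im['fovy'])/2)
    R=cv2.Rodrigues(np.array(im['rvec'],float))[0]; t=np.array(im['tvec'],float)
    d=R.T@np.array([(u-im['cx'])/f,(v-im['cy'])/f,1]); return -R.T@t, d
def onz(im,u,v,z):
    o,d=ray(im,u,v); return o+d*(z-o[2])/d[2]
def proj(im,p):
    f=240/np.tan(np.radians(im['fovy'])/2)
    R=cv2.Rodrigues(np.array(im['rvec'],float))[0]
    q=R@np.array(p,float)+np.array(im['tvec'],float); return q[:2]/q[2]*f+[im['cx'],im['cy']]
E
python3 - <<'E'
from h import *
import pickle
for n in ['top','side','wrist']:
    im=get(n); pickle.dump(im,open(f'{n}0.pkl','wb')); cv2.imwrite(f'pics/{n}0.png',im['color'][:,:,::-1]); print(n,im['fovy'],im['cx'],im['cy'],ray(im,320,240))
print(read_state(), ctrl.pinch_z)
E
```

```text
pics
top 48.56449662976278 314.0986325914439 241.16096676492464 (array([ 347.96979794,   77.19440435, 1049.82425675]), array([ 0.19560851, -0.02278353, -0.98048256]))
side 54.544491574427056 313.54335352476204 240.92715948319767 (array([ 556.5592367 , -744.23811307,  423.11155892]), array([ 0.01437023,  0.91591918, -0.40135005]))
wrist 63.63452108483244 326.9574131705385 239.0873097570736 (array([ 318.4749128 , -569.99789921,  372.7921733 ]), array([-0.25707297, -0.08965999, -0.96239474]))
{'clock': 0.15, 'qpos': array([ 1.10017664,  0.62913955,  0.03843856,  1.51815224, -0.02701115,
        0.99631275, -0.02001331]), 'qd': array([-0.00023432, -0.00257448,  0.00028543, -0.003902  , -0.00020414,
       -0.00094581, -0.00074664]), 'tau': array([ 2.29750149e-03, -5.63797510e+01,  1.22780833e+00, -1.93652022e+01,
        1.11249019e-02,  7.37588358e-03,  4.28084968e-05]), 'eef_pos': array([ 255.85000378, -596.99749558,  230.59188473]), 'tool_rot': array([-3.14009798e+00, -6.95299099e-06,  4.04807942e-01]), 'force': array([-0.30399774,  0.58655181, -0.82170695]), 'torque': array([-0.01006217,  0.02573211,  0.02347672]), 'gripper_force': 0.0, 'width': 85.50934615266024} 18.700000000000003
```

View pics/top0.png

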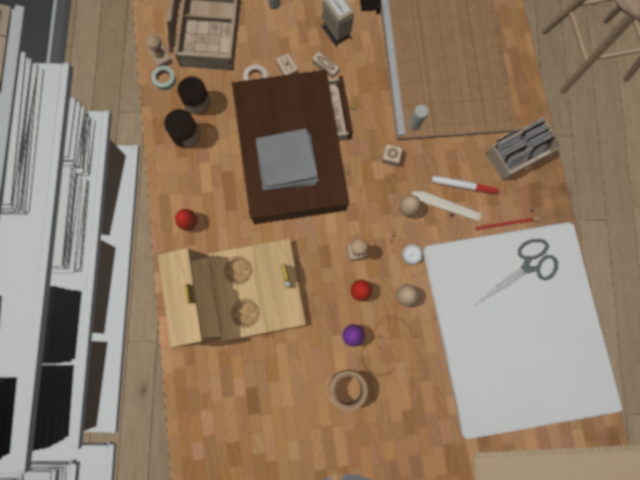

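View pics/side0.png

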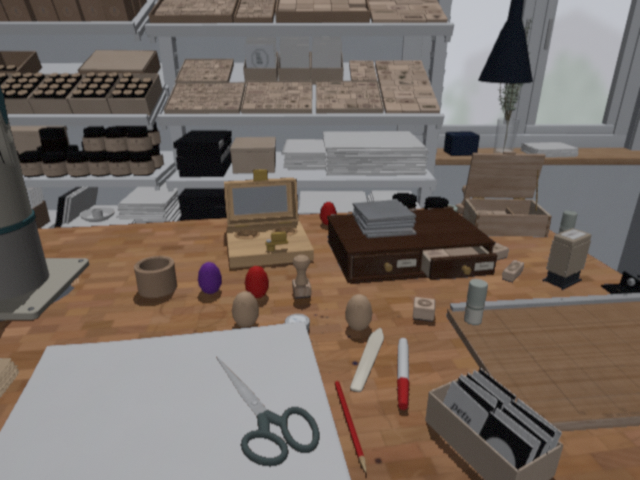

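The top view shows natural wood eggs at (411,206) and (407,295). Red look-alikes are at (186,219) and (361,290), and a purple one is at (353,335), so the natural pair fits. The case has its dimples at (239,270) and (245,313), and the turnbutton at (288,275). I'll confirm in one enlarged crop and measure.

```bash
python3 - <<'E'
from h import *
import pickle
im=pickle.load(open('top0.pkl','rb')); c=im['color']
cv2.imwrite('pics/crop1.png',cv2.resize(c[190:350,150:440,::-1],None,fx=2.7,fy=2.7,interpolation=cv2.INTER_CUBIC))
s=pickle.load(open('side0.pkl','rb'))
for n,uv,z in [('eggA',(411,206),30),('eggB',(407,295),30),('d0',(239,270),22),('d1',(245,313),22),('front1',(290,240),24),('front2',(305,325),24),('btn',(288,275),51),('stamp',(358,248),70),('tin',(412,254),16),('purple',(353,335),30),('red',(361,290),30),('bot1',(160,253),24)]:
    print(n,onz(im,*uv,z).round())
# side: eggs
for n,uv in [('sA?',(359,316)),('sB?',(245,311))]: print(n,onz(s,*uv,28.5).round())
E
```

```text
eggA [ 623. -127.   30.]
eggB [ 446. -115.   30.]
d0 [491. 210.  22.]
d1 [408. 196.  22.]
front1 [552. 112.  24.]
front2 [387.  80.  24.]
btn [479. 114.  51.]
stamp [529. -17.  70.]
tin [ 529. -129.   16.]
purple [369. -11.  30.]
red [455. -26.  30.]
bot1 [522. 365.  24.]
sA? [ 627. -135.   28.]
sB? [ 449. -120.   28.]
```

View pics/crop1.png

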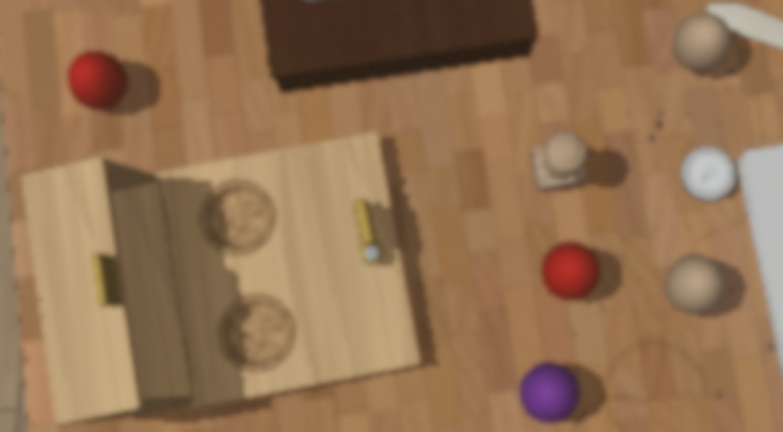

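The crop confirms it: plain wooden eggs at crop (702,42) and (694,284), red and purple ones set aside, and the button pivot at crop (372,253). I'll hover between the eggs next.

```bash
cat >> h.py <<'E'
from scipy.spatial.transform import Rotation as Ro
def plan(p,yaw,n=None,roll=np.pi,pitch=0):
    s=read_state(); R0=Ro.from_euler('xyz',s['tool_rot']); R1=Ro.from_euler('xyz',[roll,pitch,yaw])
    d=R0.inv().apply(np.array(p)-s['eef_pos'])/10; r=(R0.inv()*R1).as_rotvec(degrees=True)
    print('pos',s['eef_pos'].round(1),'rot',s['tool_rot'].round(3),'shift cm',d.round(2),'turn',r.round(2))
    print('  in final axes:',(R1.inv().apply(np.array(p)-s['eef_pos'])/10).round(2))
E
python3 - <<'E'
from h import *
import pickle
im=pickle.load(open('top0.pkl','rb'))
pv=onz(im,287.8,283.7,58); f=onz(im,284.4,269.6,60); print('pivot',pv,'fin',f)
for z in(0,300): print('shelf/table edge',onz(im,145,293,0), onz(im,135,293,z))
plan([535,-150,230],1.763)
E
```

```text
pivot [461.68641146 113.59610366  58.        ] fin [487.90151602 120.44742387  60.        ]
shelf/table edge [446.37871647 395.72386977   0.        ] [446.13066772 415.27895016   0.        ]
shelf/table edge [446.37871647 395.72386977   0.        ] [418.08000996 318.6671953  300.        ]
pos [ 255.9 -597.   230.6] rot [-3.14  -0.     0.405] shift cm [ 43.26 -30.09   0.1 ] turn [-7.000e-02 -6.000e-02 -7.782e+01]
  in final axes: [38.54 35.94  0.06]
```

Request:
move_arm:
  targets: "1 3.3 -2.3 0 0 0 0;1 3.3 -2.3 0 0 0 0;1 3.3 -2.3 0 0 0 0;1 3.3 -2.3 0 0 0 0;1 3.3 -2.3 0 0 0 0"

```text
clock: 0.57
eef_pos: [362.9, -425.0, 231.1]
tool_rot: [-3.141, -0.0, 0.404]
force: [2.0, -0.3, 0.7]
width: 85.6
gripper_force: 0.0
```

Request:
move_arm:
  targets: "1 3.3 -2.3 0 0 0 0;1 3.3 -2.3 0 0 0 0;1 3.3 -2.3 0 0 0 0;1 3.3 -2.3 0 0 0 0;1 3.3 -2.3 0 0 0 0"

```text
clock: 0.98
eef_pos: [469.4, -254.3, 231.3]
tool_rot: [-3.142, 0.0, 0.405]
force: [1.5, -0.6, 0.7]
width: 85.3
gripper_force: 0.0
```

Request:
move_arm:
  targets: "1 3.3 -2.3 0 0 0 0;1 3.3 -2.3 0 0 0 0;1 3.3 -2.3 0 0 0 0;1 0 0 0 0 0 -7.1;1 0 0 0 0 0 -7.1"

```text
clock: 1.4
eef_pos: [534.3, -149.2, 231.0]
tool_rot: [-3.141, -0.001, 0.666]
force: [-1.2, -1.3, 0.2]
width: 85.9
gripper_force: 0.0
```

Request:
move_arm:
  targets: "1 0 0 0 0 0 -7.1;1 0 0 0 0 0 -7.1;1 0 0 0 0 0 -7.1;1 0 0 0 0 0 -7.1;1 0 0 0 0 0 -7.1"

```text
clock: 1.82
eef_pos: [532.4, -153.7, 231.1]
tool_rot: [-3.141, 0.0, 1.278]
force: [-0.5, 0.2, -0.6]
width: 85.5
gripper_force: 0.0
```

Request:
move_arm:
  targets: "0.5 0 0 0 0 0 -7.1;0.5 0 0 0 0 0 -7.1;0.5 0 0 0 0 0 -7.1;0.5 0 0 0 0 0 -7.1;0.5 0 0 0 0 0 0"

```text
clock: 2.23
eef_pos: [532.4, -153.8, 231.0]
tool_rot: [-3.141, -0.001, 1.771]
force: [-0.5, 0.2, -0.2]
width: 64.1
gripper_force: 0.0
```

```bash
python3 - <<'E'
from h import *
im=get('wrist'); cv2.imwrite('pics/w1.png',im['color'][:,:,::-1])
import pickle; pickle.dump(im,open('w1.pkl','wb'))
for p in [(625,-131,28),(447,-117,28),(408,196,24),(491,210,24)]: print(proj(im,p).round())
E
```

```text
[432. 205.]
[239. 149.]
[ 248. -338.]
[ 375. -333.]
```

View pics/w1.png

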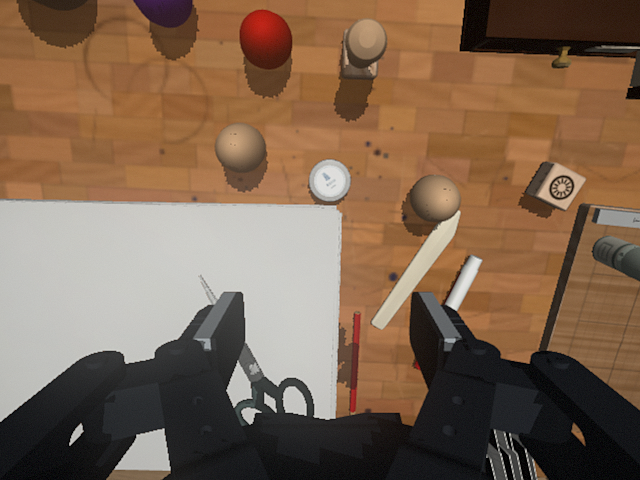

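The wrist view shows the eggs at (436,199) and (241,148), the tin at (330,180) between them, and the folder's tip just below egg A. This agrees with the estimates to a few mm.

```bash
python3 - <<'E'
from h import *
import pickle
im=pickle.load(open('w1.pkl','rb'));c=im['color']
for uv in [(435,199),(241,148)]:
    u,v=uv; x0,y0=u-40,v-40
    roi=np.ascontiguousarray(c[y0:y0+80,x0:x0+80])
    hsv=cv2.cvtColor(roi,cv2.COLOR_RGB2HSV)
    m=np.full((80,80),cv2.GC_BGD,np.uint8); cv2.circle(m,(40,40),32,cv2.GC_PR_BGD,-1); cv2.circle(m,(40,40),25,cv2.GC_PR_FGD,-1); cv2.circle(m,(40,40),14,cv2.GC_FGD,-1)
    cv2.grabCut(roi,m,None,np.zeros((1,65)),np.zeros((1,65)),4,cv2.GC_INIT_WITH_MASK)
    k=((m==1)|(m==3)).astype(np.uint8); cs=max(cv2.findContours(k,0,2)[0],key=cv2.contourArea)
    e=cv2.fitEllipse(cs); print(e, onz(im,e[0][0]+x0,e[0][1]+y0,28.5).round(1))
plan([624,-128,110],1.738)
E
```

```text
((39.052330017089844, 40.35122299194336), (49.77333068847656, 51.66215133666992), 153.66085815429688) [ 624.9 -125.7   28.5]
((39.1121826171875, 39.6840705871582), (48.183753967285156, 51.16096496582031), 118.58578491210938) [ 447.5 -115.5   28.5]
pos [ 532.3 -153.9  231. ] rot [-3.141e+00 -1.000e-03  1.765e+00] shift cm [ 0.76  9.5  12.1 ] turn [-0.02 -0.04  1.55]
  in final axes: [ 1.03  9.47 12.1 ]
```

Request:
move_arm:
  targets: "0.5 0 0 0 0 0 1.55;0.5 0.4 3.15 2 0 0 0;0.5 0.4 3.15 3 0 0 0;0.5 0.4 3.15 3 0 0 0;0.5 0 0 3.5 0 0 0"

```text
clock: 2.7
eef_pos: [628.4, -123.0, 119.5]
tool_rot: [3.131, 0.0, 1.74]
force: [1.4, 1.5, 1.0]
width: 64.3
gripper_force: 0.0
```

```bash
python3 - <<'E'
from h import *
plan([624.5,-126.5,10],1.738)
E
```

```text
pos [ 628.4 -123.   119.5] rot [3.131 0.    1.74 ] shift cm [-0.28 -0.56 10.94] turn [0.61 0.   0.14]
  in final axes: [-0.28 -0.44 10.95]
```

Request:
move_arm:
  targets: "0.5 0 0 2.5 0 0 0;0.5 0 0 2 0 0 0;0.5 0 0 1.5 0 0 0;0.5 0 0 0 0 0 0"

```text
clock: 3.03
eef_pos: [618.3, -126.3, 55.4]
tool_rot: [-3.135, -0.001, 1.738]
force: [0.5, 0.4, -0.4]
width: 64.1
gripper_force: 0.0
```

```bash
python3 - <<'E'
from h import *
plan([624.5,-126.5,10],1.738)
im=get('wrist'); cv2.imwrite('pics/w2.png',im['color'][:,:,::-1])
E
```

```text
pos [ 618.3 -126.3   55.4] rot [-3.135e+00 -1.000e-03  1.738e+00] shift cm [-0.13  0.64  4.54] turn [-0.37 -0.08 -0.  ]
  in final axes: [-0.12  0.61  4.54]
```

View pics/w2.png

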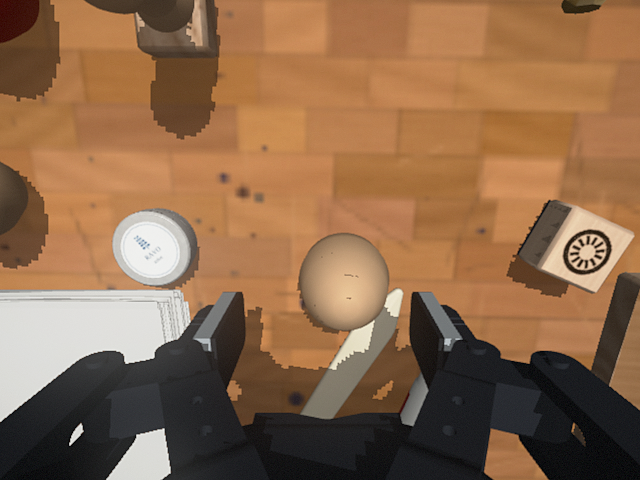

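Egg A is centred at (344,282), about 7 mm right of the finger midline (u≈328). I'll shift and go down.

Request:
move_arm:
  targets: "0.5 0 0.65 0 0 0 0;0.5 0 0 0 0 0 0"

```text
clock: 3.25
eef_pos: [630.0, -125.3, 60.8]
tool_rot: [3.137, 0.001, 1.74]
force: [0.5, 0.9, -0.0]
width: 63.7
gripper_force: 0.0
```

```bash
cat >> h.py <<'E'
def egg(u,v,rad=45,name='wrist',h=28.5):
    im=get(name); c=im['color']; r=int(rad*1.35)
    x0,y0=max(int(u)-r,0),max(int(v)-r,0); roi=np.ascontiguousarray(c[y0:y0+2*r,x0:x0+2*r])
    m=np.full(roi.shape[:2],cv2.GC_BGD,np.uint8)
    for q,k in((1.3,2),(1.0,3),(.6,1)): cv2.circle(m,(int(u)-x0,int(v)-y0),int(rad*q),k,-1)
    cv2.grabCut(roi,m,None,np.zeros((1,65)),np.zeros((1,65)),4,cv2.GC_INIT_WITH_MASK)
    k=((m==1)|(m==3)).astype(np.uint8); cs=max(cv2.findContours(k,0,2)[0],key=cv2.contourArea)
    e=cv2.fitEllipse(cs); p=onz(im,e[0][0]+x0,e[0][1]+y0,h); print('egg',np.round(e[0],1)+[x0,y0],e[1],p.round(1)); return im,p
E
python3 - <<'E'
from h import *
im=get('wrist'); u,v=proj(im,(624.5,-126.5,28.5))
im,p=egg(u,v)
plan([p[0],p[1],10],1.738)
E
```

```text
egg [318.8 276. ] (85.7997055053711, 97.66671752929688) [ 625.6 -125.    28.5]
pos [ 628.8 -125.5   60.7] rot [3.139e+00 1.000e-03 1.740e+00] shift cm [ 0.11 -0.33  5.07] turn [0.17 0.05 0.13]
  in final axes: [ 0.11 -0.31  5.07]
```

Request:
move_arm:
  targets: "0.5 0.1 -0.35 1 0 0 0;0.5 0 0 1.4 0 0 0;0.5 0 0 1.4 0 0 0;0.5 0 0 1 0 0 0;0.5 0 0 0.2 0 0 0"

```text
clock: 3.77
eef_pos: [621.5, -125.0, 5.9]
tool_rot: [-3.137, -0.001, 1.741]
force: [-0.5, -0.6, -0.6]
width: 64.2
gripper_force: 0.0
```

Request:
move_arm:
  targets: "0.3 0 0 0 0 0 0;0.2 0 0 0 0 0 0;0.2 0 0 0 0 0 0"

```text
clock: 4.02
eef_pos: [624.2, -125.2, 9.4]
tool_rot: [3.141, 0.0, 1.741]
force: [0.0, 0.3, 0.7]
width: 51.5
gripper_force: 0.0
```

Request:
move_arm:
  targets: "0.08 0 0 0 0 0 0;0.02 0 0 0 0 0 0;0 0 0 0 0 0 0;0 0 0 0 0 0 0"

```text
clock: 4.35
eef_pos: [624.0, -125.3, 9.5]
tool_rot: [3.141, 0.0, 1.741]
force: [1.1, 0.9, -0.1]
width: 42.7
gripper_force: 0.1
```

Request:
move_arm:
  targets: "-0.03 0 0 0 0 0 0;-0.03 0 0 0 0 0 0"

```text
clock: 4.52
eef_pos: [624.1, -125.2, 9.5]
tool_rot: [3.141, 0.0, 1.741]
force: [0.4, 0.0, 2.4]
width: 41.6
gripper_force: 5.7
```

Request:
move_arm:
  targets: "-0.05 0 0 0 0 0 0;-0.06 0 0 0 0 0 0;-0.06 0 0 0 0 0 0"

```text
clock: 4.77
eef_pos: [624.2, -125.3, 9.6]
tool_rot: [3.141, 0.0, 1.741]
force: [-0.5, 0.1, 4.4]
width: 40.5
gripper_force: 26.0
```

Request:
move_arm:
  targets: "-0.045 0 0 0 0 0 0;-0.045 0 0 0 0 0 0"

```text
clock: 4.93
eef_pos: [624.2, -125.2, 9.5]
tool_rot: [3.141, 0.0, 1.741]
force: [0.1, -0.2, 5.1]
width: 41.2
gripper_force: 20.7
```

Request:
move_arm:
  targets: "-0.045 0 0 -0.4 0 0 0;-0.045 0 0 -0.8 0 0 0;-0.045 0 0 -1 0 0 0;-0.045 0 0 -0.8 0 0 0;-0.045 0 0 0 0 0 0"

```text
clock: 5.35
eef_pos: [625.1, -125.4, 41.4]
tool_rot: [3.138, 0.001, 1.741]
force: [0.1, 0.6, 0.2]
width: 40.9
gripper_force: 20.3
```

```bash
python3 - <<'E'
from h import *
print(read_state()['gripper_force'],read_state()['width'])
plan([478,170,130],1.738)
E
```

```text
20.323589052131865 40.89566448039434
pos [ 625.1 -125.4   41.4] rot [3.138e+00 1.000e-03 1.741e+00] shift cm [31.59 -9.47 -8.93] turn [0.19 0.06 0.15]
  in final axes: [31.58 -9.59 -8.86]
```

Request:
move_arm:
  targets: "-0.045 0 0 -2 0 0 0;-0.045 0 0 -3 0 0 0;-0.045 1 -0.4 -2.5 0 0 0;-0.045 2 -0.7 -1.4 0 0 0;-0.045 3 -1 0 0 0 0"

```text
clock: 5.77
eef_pos: [595.9, -72.5, 131.7]
tool_rot: [3.134, 0.004, 1.736]
force: [0.5, 1.3, -0.9]
width: 40.6
gripper_force: 20.3
```

Request:
move_arm:
  targets: "-0.045 3.6 -1.2 0 0 0 0;-0.045 3.6 -1.2 0 0 0 0;-0.045 3.6 -1.2 0 0 0 0;-0.045 3.6 -1.2 0 0 0 0;-0.045 3.6 -1.2 0 0 0 0"

```text
clock: 6.18
eef_pos: [502.2, 98.8, 128.4]
tool_rot: [3.141, -0.0, 1.74]
force: [0.2, 0.8, -0.5]
width: 41.0
gripper_force: 20.3
```

Request:
move_arm:
  targets: "-0.045 3 -1 0 0 0 0;-0.045 1.8 -0.6 0 0 0 0;-0.045 0.8 -0.2 0 0 0 0;-0.045 0 0 0 0 0 0;-0.045 0 0 0 0 0 0"

```text
clock: 6.6
eef_pos: [476.7, 148.9, 128.2]
tool_rot: [3.141, 0.001, 1.74]
force: [0.4, -0.1, 0.1]
width: 40.8
gripper_force: 20.3
```

```bash
python3 - <<'E'
from h import *
import pickle
s=read_state();print(s['gripper_force'],s['width'],s['eef_pos'])
im=get('wrist'); cv2.imwrite('pics/w3.png',im['color'][:,:,::-1]);pickle.dump(im,open('w3.pkl','wb'))
for p in [(408,196,24),(491,210,24),(461.7,113.6,58)]: print(proj(im,p).round())
E
```

```text
20.322915707656648 40.80016867407872 [476.74741555 148.87557297 128.21200201]
[231. 148.]
[366. 148.]
[292. 305.]
```

View pics/w3.png

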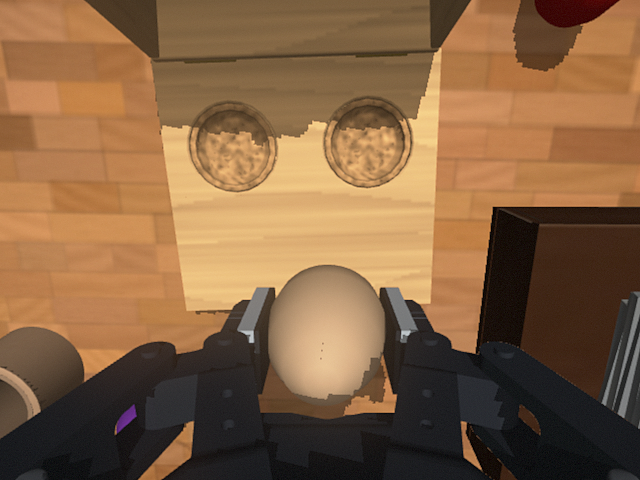

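Dimples are at (233,146) and (368,142), the hinge line runs (155,60)–(436,47), and the egg is held upright at about (327,330).

```bash
python3 - <<'E'
from h import *
import pickle
im=pickle.load(open('w3.pkl','rb'))
a=onz(im,233,146,24);b=onz(im,368,142,24);print('p0',a,'p1',b,np.linalg.norm(a-b),'yaw',np.arctan2(*(a-b)[[1,0]]) - np.pi/2)
h1=onz(im,155,60,25);h2=onz(im,436,47,25);print(h1,h2,np.arctan2(*(h1-h2)[[1,0]])-np.pi/2,np.linalg.norm(h1-h2))
f=onz(im,187,311,24);g=onz(im,430,303,24);print('front',f,g)
im,p=egg(327,330,57,h=147)
print('egg in tool', Ro.from_euler('xyz',read_state()['tool_rot']).inv().apply(p-read_state()['eef_pos']))
E
```

```text
p0 [409.36625883 197.40171814  24.        ] p1 [491.37125522 213.8999169   24.        ] 83.6481320483687 yaw -4.51385398136534
[359.67871704 238.42993882  25.        ] [519.51716358 272.85217622  25.        ] -4.500272162345748 163.50296455401943
front [389.39026575  80.25186585  24.        ] [555.18004195 114.82133972  24.        ]
egg [325.  330.6] (116.79348754882812, 133.47471618652344) [476.3 148.1 147. ]
egg in tool [  0.46718868  -0.69455937 -18.95689429]
```

```bash
python3 - <<'E'
from h import *
plan([491.4,213,60],1.772)
E
```

```text
pos [477.1 147.7 128. ] rot [3.141e+00 1.000e-03 1.738e+00] shift cm [6.21 2.5  6.8 ] turn [ 0.02  0.07 -1.96]
  in final axes: [6.11 2.71 6.8 ]
```

Request:
move_arm:
  targets: "-0.045 0 0 0 0 0 -1.95;-0.045 1.5 0.7 0 0 0 0;-0.045 2.4 1 0 0 0 0;-0.045 1.5 0.7 1 0 0 0;-0.045 0.7 0.3 1.6 0 0 0"

```text
clock: 7.12
eef_pos: [492.8, 217.5, 103.2]
tool_rot: [3.136, -0.003, 1.776]
force: [0.2, -0.4, -1.3]
width: 41.0
gripper_force: 20.3
```

Request:
move_arm:
  targets: "-0.045 0 0 1.6 0 0 0;-0.045 0 0 1.4 0 0 0;-0.045 0 0 0.8 0 0 0;-0.045 0 0 0.3 0 0 0;-0.045 0 0 0 0 0 0"

```text
clock: 7.53
eef_pos: [490.2, 214.0, 60.5]
tool_rot: [-3.141, 0.0, 1.774]
force: [0.0, -0.5, -0.0]
width: 41.0
gripper_force: 20.3
```

```bash
python3 - <<'E'
from h import *
plan([491.4,213,26],1.772)
im=get('wrist'); cv2.imwrite('pics/w4.png',im['color'][:,:,::-1])
E
```

```text
pos [490.2 214.   60.5] rot [-3.141  0.     1.774] shift cm [-0.12  0.1   3.45] turn [-0.06  0.03  0.12]
  in final axes: [-0.13  0.1   3.45]
```

View pics/w4.png

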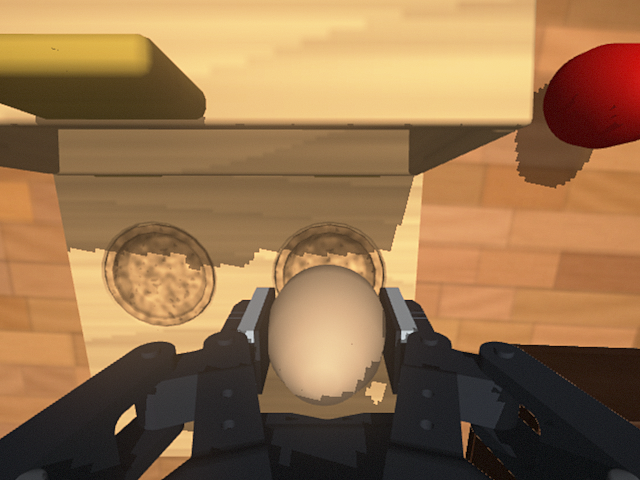

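The target dimple is at about (330,277) and the other at (160,273); the egg is above the right one. Quick position check next.

```bash
python3 - <<'E'
from h import *
im=get('wrist')
for u,v in[(330,277),(160,273)]: print(onz(im,u,v,24))
E
```

```text
[492.26498648 213.39046325  24.        ]
[409.5889011  198.46752144  24.        ]
```

Request:
move_arm:
  targets: "-0.045 -0.1 0.12 0.8 0 0 0;-0.045 0 0 1 0 0 0;-0.045 0 0 0.8 0 0 0;-0.045 0 0 0.3 0 0 0;-0.045 0 0 0 0 0 0"

```text
clock: 8.05
eef_pos: [490.6, 213.9, 30.9]
tool_rot: [-3.139, 0.001, 1.775]
force: [-0.2, 0.3, -0.6]
width: 40.8
gripper_force: 20.3
```

Request:
move_arm:
  targets: "-0.045 0 0 0.2 0 0 0;-0.045 0 0 0.1 0 0 0;-0.045 0 0 0.1 0 0 0;-0.045 0 0 0 0 0 0"

```text
clock: 8.38
eef_pos: [491.5, 214.3, 28.1]
tool_rot: [3.141, -0.0, 1.775]
force: [0.1, -0.3, 0.3]
width: 41.1
gripper_force: 20.3
```

Request:
move_arm:
  targets: "-0.045 0 0 0.1 0 0 0;-0.045 0 0 0.1 0 0 0;-0.045 0 0 0 0 0 0"

```text
clock: 8.63
eef_pos: [491.5, 214.2, 26.0]
tool_rot: [3.142, 0.0, 1.775]
force: [0.4, 0.4, 0.4]
width: 41.1
gripper_force: 20.3
```

Request:
move_arm:
  targets: "-0.045 0 0 0.05 0 0 0;-0.045 0 0 0.05 0 0 0;-0.045 0 0 0 0 0 0"

```text
clock: 8.88
eef_pos: [491.6, 214.3, 25.5]
tool_rot: [3.141, 0.0, 1.775]
force: [0.2, 0.6, 4.0]
width: 40.7
gripper_force: 20.5
```

Request:
move_arm:
  targets: "-0.03 0 0 0 0 0 0;-0.01 0 0 0 0 0 0;0.02 0 0 0 0 0 0;0.06 0 0 0 0 0 0;0.12 0 0 0 0 0 0"

```text
clock: 9.3
eef_pos: [491.5, 214.2, 25.0]
tool_rot: [-3.142, 0.0, 1.775]
force: [1.0, 0.7, -0.4]
width: 47.6
gripper_force: 0.0
```

Request:
move_arm:
  targets: "0.25 0 0 0 0 0 0;0.3 0 0 0 0 0 0;0.3 0 0 -0.5 0 0 0;0.3 0 0 -1.5 0 0 0;0.3 0 0 -2.5 0 0 0"

```text
clock: 9.72
eef_pos: [489.9, 213.5, 69.1]
tool_rot: [-3.137, 0.001, 1.775]
force: [0.6, 0.3, -0.4]
width: 55.8
gripper_force: 0.0
```

Request:
move_arm:
  targets: "0.3 0 0 -3 0 0 0;0.3 0 0 -2.5 0 0 0;0.5 -1 0 -0.5 0 0 0;0.5 -3 0 0 0 0 0;0.5 -4 0 0 0 0 0"

```text
clock: 10.13
eef_pos: [507.8, 138.6, 131.2]
tool_rot: [3.139, -0.002, 1.781]
force: [1.6, -0.6, -1.3]
width: 63.9
gripper_force: 0.0
```

```bash
python3 - <<'E'
from h import *
plan([447.3,-115.5,70],1.772)
im=get('wrist'); cv2.imwrite('pics/w5.png',im['color'][:,:,::-1])
E
```

```text
pos [507.8 138.6 131.2] rot [ 3.139e+00 -2.000e-03  1.781e+00] shift cm [-23.6  -11.25   6.03] turn [ 0.17 -0.14  0.54]
  in final axes: [-23.69 -11.01   6.12]
```

View pics/w5.png

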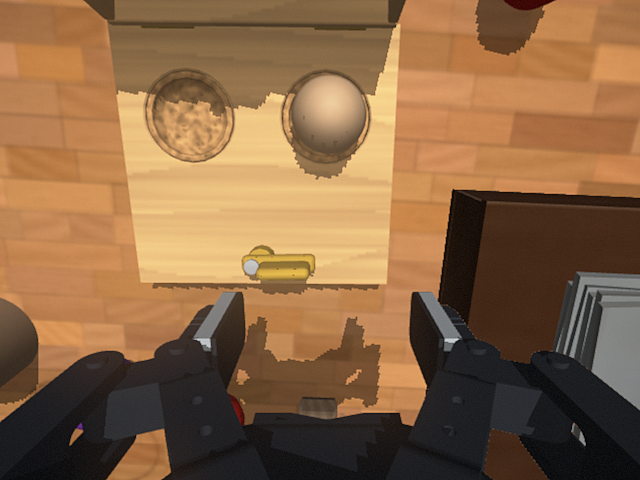

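The egg is seated upright at (328,117), central in its dimple. The pivot is at (251,267) with the arm near 0. Next, egg B.

Request:
move_arm:
  targets: "0.5 -3.2 -1.5 0 0 0 0;0.5 -3.4 -1.6 0 0 0 0;0.5 -3.4 -1.6 0 0 0 0;0.5 -3.4 -1.6 0 0 0 0;0.5 -3.4 -1.6 0 0 0 0"

```text
clock: 10.6
eef_pos: [463.3, -46.6, 130.0]
tool_rot: [-3.141, 0.0, 1.775]
force: [1.0, 0.6, 0.2]
width: 64.1
gripper_force: 0.0
```

Request:
move_arm:
  targets: "0.5 -3 -1.4 0 0 0 0;0.5 -2.2 -1 1 0 0 0;0.5 -1 -0.5 2 0 0 0;0.5 0 0 2 0 0 0;0.5 0 0 1 0 0 0"

```text
clock: 11.02
eef_pos: [446.9, -113.0, 68.5]
tool_rot: [-3.139, -0.0, 1.771]
force: [-0.2, 0.3, -0.6]
width: 64.1
gripper_force: 0.0
```

Request:
move_arm:
  targets: "0.5 0 0 0 0 0 0;0.5 0 0 0 0 0 0"

```text
clock: 11.18
eef_pos: [447.9, -111.3, 69.7]
tool_rot: [-3.14, -0.0, 1.775]
force: [-0.3, 0.4, -0.6]
width: 64.0
gripper_force: 0.0
```

```bash
python3 - <<'E'
from h import *
im=get('wrist'); u,v=proj(im,(447.3,-115.5,28.5)); print(u,v)
im,p=egg(u,v); plan([p[0],p[1],10],1.772)
E
```

```text
324.0905657408323 278.9968281133537
egg [321.4 279. ] (81.67960357666016, 92.28693389892578) [ 446.7 -115.9   28.5]
pos [ 449.  -111.1   70.6] rot [3.141 0.    1.775] shift cm [-0.42 -0.32  6.06] turn [0.05 0.02 0.18]
  in final axes: [-0.42 -0.32  6.06]
```

Request:
move_arm:
  targets: "0.5 -0.4 -0.22 1 0 0 0;0.5 0 0 1.8 0 0 0;0.5 0 0 1.8 0 0 0;0.5 0 0 1 0 0 0;0.5 0 0 0.4 0 0 0"

```text
clock: 11.7
eef_pos: [447.2, -115.4, 9.7]
tool_rot: [-3.141, 0.0, 1.775]
force: [0.1, 0.7, -0.0]
width: 64.0
gripper_force: 0.0
```

Request:
move_arm:
  targets: "0.3 0 0 0 0 0 0;0.2 0 0 0 0 0 0;0.1 0 0 0 0 0 0"

```text
clock: 11.95
eef_pos: [447.9, -115.7, 10.9]
tool_rot: [3.14, 0.001, 1.775]
force: [0.7, -1.5, -0.3]
width: 47.0
gripper_force: 0.0
```

Request:
move_arm:
  targets: "0.04 0 0 0 0 0 0;0 0 0 0 0 0 0;-0.02 0 0 0 0 0 0;-0.03 0 0 0 0 0 0;-0.03 0 0 0 0 0 0"

```text
clock: 12.37
eef_pos: [447.7, -115.7, 10.7]
tool_rot: [3.14, 0.001, 1.775]
force: [-0.7, 0.4, 5.8]
width: 41.6
gripper_force: 8.7
```

Request:
move_arm:
  targets: "-0.04 0 0 0 0 0 0;-0.045 0 0 0 0 0 0;-0.045 0 0 0 0 0 0"

```text
clock: 12.62
eef_pos: [447.7, -115.7, 10.8]
tool_rot: [3.14, 0.001, 1.775]
force: [-0.5, -0.2, 8.0]
width: 41.4
gripper_force: 17.0
```

Request:
move_arm:
  targets: "-0.045 0 0 -0.4 0 0 0;-0.045 0 0 -0.8 0 0 0;-0.045 0 0 -1.5 0 0 0;-0.045 0 0 -2 0 0 0;-0.045 0 0 -1.5 0 0 0"

```text
clock: 13.03
eef_pos: [447.1, -115.5, 73.5]
tool_rot: [3.142, 0.0, 1.775]
force: [0.2, 0.0, -0.3]
width: 41.2
gripper_force: 17.0
```

```bash
python3 - <<'E'
from h import *
print(read_state()['gripper_force'],read_state()['width'])
plan([409.3,197.8,130],1.772)
E
```

```text
16.95439894683659 41.16985620951723
pos [ 447.1 -115.5   73.5] rot [3.142 0.    1.775] shift cm [31.45  2.66 -5.65] turn [0.   0.   0.18]
  in final axes: [31.46  2.56 -5.65]
```

Request:
move_arm:
  targets: "-0.045 0 0 -2 0 0 0;-0.045 0.5 0.05 -2 0 0 0;-0.045 1.5 0.15 -1.2 0 0 0;-0.045 2.5 0.2 -0.4 0 0 0;-0.045 3.5 0.3 0 0 0 0"

```text
clock: 13.45
eef_pos: [438.7, -37.6, 129.7]
tool_rot: [3.139, 0.002, 1.769]
force: [0.9, 0.7, -0.9]
width: 41.3
gripper_force: 17.0
```

Request:
move_arm:
  targets: "-0.045 3.9 0.3 0 0 0 0;-0.045 3.9 0.3 0 0 0 0;-0.045 3.9 0.3 0 0 0 0;-0.045 3.9 0.3 0 0 0 0;-0.045 3.3 0.3 0 0 0 0"

```text
clock: 13.87
eef_pos: [413.3, 155.0, 128.8]
tool_rot: [3.141, -0.001, 1.777]
force: [0.7, 0.3, -0.0]
width: 41.3
gripper_force: 17.0
```

Request:
move_arm:
  targets: "-0.045 2.5 0.2 0.5 0 0 0;-0.045 1.5 0.1 1.2 0 0 0;-0.045 0.6 0.1 2 0 0 0;-0.045 0 0 1.8 0 0 0;-0.045 0 0 1 0 0 0"

```text
clock: 14.28
eef_pos: [407.9, 198.6, 62.2]
tool_rot: [-3.14, 0.0, 1.777]
force: [-0.0, -0.7, 0.7]
width: 40.8
gripper_force: 17.0
```

Request:
move_arm:
  targets: "-0.045 0 0 0.5 0 0 0;-0.045 0 0 0 0 0 0;-0.045 0 0 0 0 0 0"

```text
clock: 14.53
eef_pos: [408.9, 198.1, 58.5]
tool_rot: [3.141, -0.0, 1.775]
force: [0.8, -0.2, -0.4]
width: 41.0
gripper_force: 17.0
```

```bash
python3 - <<'E'
from h import *
im=get('wrist'); cv2.imwrite('pics/w6.png',im['color'][:,:,::-1]);c=im['color']
im,p=egg(327,330,57,h=18+read_state()['eef_pos'][2])
print('egg in tool', Ro.from_euler('xyz',read_state()['tool_rot']).inv().apply(p-read_state()['eef_pos']))
plan([409.3,197.8,27],1.772)
print(proj(im,(409.3,197.8,24)), proj(im,(491.6,213.6,44)))
E
```

```text
egg [325.4 328.4] (115.28173828125, 133.43597412109375) [408.6 198.6  76.8]
egg in tool [  0.50968767  -0.68977077 -17.88295091]
pos [409.4 198.3  58.9] rot [ 3.14  -0.     1.774] shift cm [-0.05 -0.02  3.19] turn [ 0.08 -0.03  0.14]
  in final axes: [-0.04 -0.01  3.19]
[326.87814017 277.04162467] [517.35284398 296.07586286]
```

View pics/w6.png

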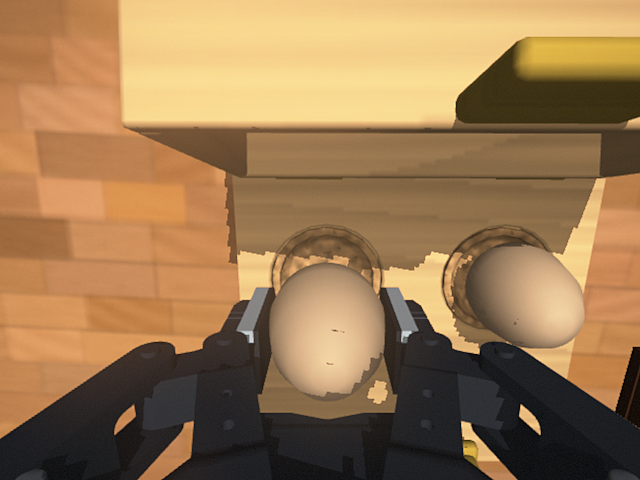

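The dimple at (327,279) is directly under the egg, and egg A is upright at (525,297). Lowering.

Request:
move_arm:
  targets: "-0.045 0 0 0.8 0 0 0;-0.045 0 0 1 0 0 0;-0.045 0 0 0.8 0 0 0;-0.045 0 0 0.2 0 0 0;-0.045 0 0 0 0 0 0"

```text
clock: 15.05
eef_pos: [408.4, 197.9, 29.5]
tool_rot: [-3.14, 0.0, 1.775]
force: [0.2, -0.6, -0.9]
width: 41.0
gripper_force: 17.0
```

Request:
move_arm:
  targets: "-0.045 0 0 0.1 0 0 0;-0.045 0 0 0.1 0 0 0;-0.045 0 0 0 0 0 0"

```text
clock: 15.3
eef_pos: [409.0, 198.2, 28.2]
tool_rot: [3.141, -0.0, 1.775]
force: [0.3, 0.3, 0.4]
width: 41.4
gripper_force: 17.0
```

Request:
move_arm:
  targets: "-0.045 0 0 0.08 0 0 0;-0.045 0 0 0.05 0 0 0;-0.045 0 0 0 0 0 0"

```text
clock: 15.55
eef_pos: [409.0, 198.2, 27.0]
tool_rot: [3.141, -0.0, 1.775]
force: [0.2, 0.1, 0.9]
width: 41.1
gripper_force: 17.0
```

Request:
move_arm:
  targets: "-0.045 0 0 0.05 0 0 0;-0.045 0 0 0 0 0 0"

```text
clock: 15.72
eef_pos: [409.0, 198.2, 26.8]
tool_rot: [3.141, -0.0, 1.775]
force: [-1.3, -0.4, 6.6]
width: 41.2
gripper_force: 17.3
```

Request:
move_arm:
  targets: "-0.03 0 0 0 0 0 0;-0.01 0 0 0 0 0 0;0.02 0 0 0 0 0 0;0.06 0 0 0 0 0 0;0.12 0 0 0 0 0 0"

```text
clock: 16.13
eef_pos: [408.8, 198.1, 26.2]
tool_rot: [-3.141, 0.0, 1.775]
force: [0.6, -0.0, -0.2]
width: 47.8
gripper_force: 0.0
```

Request:
move_arm:
  targets: "0.25 0 0 0 0 0 0;0.3 0 0 0 0 0 0;0.3 0 0 -0.5 0 0 0;0.3 0 0 -1.5 0 0 0;0.3 0 0 -2.5 0 0 0"

```text
clock: 16.55
eef_pos: [407.5, 197.5, 70.6]
tool_rot: [-3.138, 0.001, 1.776]
force: [0.9, -0.7, 0.5]
width: 55.3
gripper_force: 0.0
```

Request:
move_arm:
  targets: "0.3 0 0 -3 0 0 0;0.3 0 0 -4 0 0 0;0 0 0 -3.5 0 0 0;-0.5 0 0 -3 0 0 0;-1 0 0 -1 0 0 0"

```text
clock: 16.97
eef_pos: [410.4, 199.3, 220.7]
tool_rot: [3.135, -0.002, 1.775]
force: [0.7, -0.3, -0.3]
width: 19.9
gripper_force: 0.0
```

```bash
python3 - <<'E'
from h import *
import pickle
s=pickle.load(open('side0.pkl','rb'));t=pickle.load(open('top0.pkl','rb'))
for v in (178,112,28):
    o,d=ray(s,300,v)
    for y in (380,430,480,530,600):
        p=o+d*(y-o[1])/d[1]; print(v,p.round(),proj(t,p).round())
# lid angle: tab centre/edge in top: edge of lid at px; tab (190,293)
print(onz(t,190,293,120),onz(t,190,293,130))
# top rear edge of lid block in top view: corners crop (22,178),(58,423) ; front corners (104,158),(137,410)
for cu,cv_ in[(22,178),(58,423),(104,158),(137,410)]:
    q=onz(t,150+cu/2.7,190+cv_/2.7,120); r=q-np.array([455.7,177.5,0]); X=np.array([-.2,.98]);print('case x,y',r[:2]@X, r[:2]@np.array([-.98,-.2]))
plan([450-.2*90,205+.98*90,150],1.772)
E
```

```text
178 [524. 380.  99.] [141. 245.]
178 [522. 430.  85.] [116. 247.]
178 [521. 480.  70.] [ 91. 249.]
178 [519. 530.  56.] [ 67. 250.]
178 [517. 600.  36.] [ 35. 253.]
112 [526. 380. 259.] [108. 224.]
112 [525. 430. 252.] [ 77. 225.]
112 [523. 480. 245.] [ 46. 227.]
112 [522. 530. 237.] [ 16. 228.]
112 [520. 600. 227.] [-25. 230.]
28 [529. 380. 439.] [ 53. 188.]
28 [527. 430. 440.] [ 10. 188.]
28 [526. 480. 440.] [-33. 188.]
28 [525. 530. 441.] [-76. 188.]
28 [523. 600. 442.] [-137.  189.]
[436.12017436 281.26128314 120.        ] [435.1721417  279.06660089 130.        ]
case x,y 151.17076676325362 -76.87518783698933
case x,y 149.85523393551978 83.3404062737513
case x,y 96.76763213445082 -80.08186293373012
case x,y 99.70088357829822 84.75017605786337
pos [410.4 199.3 220.7] rot [ 3.135e+00 -2.000e-03  1.775e+00] shift cm [8.74 3.97 7.11] turn [ 0.39 -0.09  0.16]
  in final axes: [8.77 3.99 7.07]
```

```bash
cat >> h.py <<'E'
O=np.array([455.7,177.5]); X=np.array([np.cos(1.772),np.sin(1.772)]); Y=np.array([-X[1],X[0]])
def C(x,y,z): return np.r_[O+x*X+y*Y,z]
def W():
    s=read_state(); d=s['eef_pos'][:2]-O; print('case',(d@X).round(1),(d@Y).round(1),s['eef_pos'][2].round(1),'F',s['force'].round(1), 'w',s['width'])
E
python3 - <<'E'
from h import *
W(); plan(C(124,0,190),1.772); print(read_state()['qpos'])
E
```

```text
case 30.4 40.0 220.7 F [ 0.7 -0.3 -0.3] w 19.899399355011113
pos [410.4 199.3 220.7] rot [ 3.135e+00 -2.000e-03  1.775e+00] shift cm [9.34 4.01 3.11] turn [ 0.39 -0.09  0.16]
  in final axes: [9.36 4.   3.07]
[-0.11837421  0.40770594 -0.53814669  2.04362461  0.30175061  0.75883416
 -0.63628956]
```

Request:
move_arm:
  targets: "-1 2 1 0 0 0 0;-1 3 1.2 0 0 0 0;-1 2.8 1.2 0 0 0 0;-1 1.56 0.6 1 0 0 0;-1 0 0 1.5 0 0 0"

```text
clock: 17.38
eef_pos: [429.8, 303.7, 192.9]
tool_rot: [3.136, -0.006, 1.779]
force: [-0.0, 0.7, 0.3]
width: 0.0
gripper_force: 0.0
```

Request:
move_arm:
  targets: "-1 0 0 0.5 0 0 0;-1 0 0 0 0 0 0"

```text
clock: 17.55
eef_pos: [427.9, 296.6, 185.2]
tool_rot: [-3.138, 0.002, 1.775]
force: [-0.2, -1.0, -0.3]
width: 0.1
gripper_force: 0.0
```

```bash
python3 - <<'E'
from h import *
import pickle
W()
t=get('top'); pickle.dump(t,open('t2.pkl','wb'))
w=get('wrist'); print(ray(w,320,240))
# brass tab in wrist view
for n,im in(('w',w),('t',t)):
    h=cv2.cvtColor(im['color'],cv2.COLOR_RGB2HSV); m=cv2.inRange(h,(20,110,60),(34,255,255))
    nn,l,st,ce=cv2.connectedComponentsWithStats(m)
    print(n,[(st[i].tolist(),ce[i].round(1).tolist()) for i in range(1,nn) if st[i][4]>20])
print('pred tab tip',[proj(w,C(104,y,147)).round() for y in(-17,17)],[proj(t,C(104,y,147)).round() for y in(-17,17)])
plan(C(124,0,132),1.772)
E
```

```text
case 122.3 3.4 185.2 F [-0.2 -1.  -0.3] w 0.1303552337781342
(array([414.91197654, 364.02955474, 328.15235501]), array([ 0.03573656, -0.27177037, -0.96186945]))
w [([300, 286, 10, 12, 62], [304.7, 293.1]), ([345, 286, 21, 17, 190], [355.1, 293.2]), ([320, 405, 15, 14, 155], [328.0, 412.4])]
t [([281, 264, 9, 19, 102], [284.5, 272.9])]
pred tab tip [array([366., 307.]), array([299., 307.])] [array([186., 282.]), array([189., 302.])]
pos [429.  297.  186.5] rot [-3.141e+00  1.000e-03  1.774e+00] shift cm [0.16 0.23 5.45] turn [-0.03  0.05  0.12]
  in final axes: [0.16 0.23 5.45]
```

Request:
move_arm:
  targets: "-1 0.4 0.2 1 0 0 0;-1 0 0 1.7 0 0 0;-1 0 0 1.5 0 0 0;-1 0 0 0.8 0 0 0;-1 0 0 0.2 0 0 0"

```text
clock: 18.07
eef_pos: [429.7, 301.5, 133.1]
tool_rot: [-3.14, 0.001, 1.774]
force: [0.6, -0.5, 0.2]
width: -0.1
gripper_force: 0.0
```

Request:
move_arm:
  targets: "-1 0 0 0 0 0 0;-1 -0.4 0 0 0 0 0;-1 -0.7 0 0 0 0 0;-1 -0.7 0 0 0 0 0"

```text
clock: 18.4
eef_pos: [434.5, 285.4, 135.3]
tool_rot: [3.139, -0.002, 1.775]
force: [-0.1, 1.8, 1.4]
width: 0.0
gripper_force: 1.1
```

```bash
python3 - <<'E'
from h import *
W()
E
```

```text
case 110.0 -0.8 135.3 F [-0.1  1.8  1.4] w 0.01642715939503927
```

Request:
move_arm:
  targets: "-1 -0.7 0 0.1 0 0 0;-1 -0.7 0 0.1 0 0 0;-1 -0.7 0 0 0 0 0;-1 -0.7 0 0 0 0 0"

```text
clock: 18.73
eef_pos: [440.0, 256.4, 132.4]
tool_rot: [3.141, -0.0, 1.774]
force: [0.3, 2.4, -1.8]
width: 0.4
gripper_force: 0.9
```

Request:
move_arm:
  targets: "-1 -0.7 0 0 0 0 0;-1 -0.7 0 0 0 0 0;-1 -0.7 0 0 0 0 0;-1 0 0 0 0 0 0"

```text
clock: 19.07
eef_pos: [443.9, 234.1, 132.0]
tool_rot: [-3.14, 0.002, 1.773]
force: [-0.5, -1.1, -0.8]
width: -0.0
gripper_force: 0.0
```

```bash
python3 - <<'E'
from h import *
W()
w=get('wrist')
h=cv2.cvtColor(w['color'],cv2.COLOR_RGB2HSV); m=cv2.inRange(h,(20,110,60),(34,255,255))
nn,l,st,ce=cv2.connectedComponentsWithStats(m)
print([(st[i].tolist(),ce[i].round(1).tolist()) for i in range(1,nn) if st[i][4]>20])
E
```

```text
case 57.8 0.2 132.0 F [-0.5 -1.1 -0.8] w -0.028842571144899375
[([321, 391, 14, 28, 181], [328.4, 400.4])]
```

Request:
move_arm:
  targets: "-1 0.5 0 -1.5 0 0 0;-1 0.3 0 -2.5 0 0 0;-1 2 0 -1 0 0 0;-1 3 0 0 0 0 0;-1 2 0 0.5 0 0 0"

```text
clock: 19.53
eef_pos: [428.4, 315.6, 179.0]
tool_rot: [3.138, -0.002, 1.775]
force: [0.8, 0.6, 0.1]
width: -0.3
gripper_force: 0.0
```

Request:
move_arm:
  targets: "-1 0.3 0 1.5 0 0 0;-1 0 0 1.5 0 0 0;-1 0 0 1 0 0 0;-1 0 0 0.5 0 0 0;-1 0 0 0.5 0 0 0"

```text
clock: 19.95
eef_pos: [427.3, 315.4, 126.7]
tool_rot: [-3.141, 0.001, 1.775]
force: [0.0, -0.4, 0.1]
width: 0.5
gripper_force: 0.0
```

Request:
move_arm:
  targets: "-1 0 0 0.6 0 0 0;-1 -0.6 0 0.3 0 0 0;-1 -0.7 0 0 0 0 0;-1 -0.7 0 0 0 0 0"

```text
clock: 20.28
eef_pos: [431.7, 295.3, 118.4]
tool_rot: [3.142, 0.001, 1.775]
force: [0.3, 0.1, 0.7]
width: 0.1
gripper_force: 0.0
```

```bash
python3 - <<'E'
from h import *
W()
E
```

```text
case 120.2 0.0 118.4 F [0.3 0.1 0.7] w 0.10905713726002701
```

Request:
move_arm:
  targets: "-1 -0.7 0 0 0 0 0;-1 -0.8 0 0 0 0 0;-1 -0.8 0 0 0 0 0;-1 -0.8 0 0 0 0 0"

```text
clock: 20.62
eef_pos: [438.6, 266.8, 119.7]
tool_rot: [3.138, -0.003, 1.775]
force: [-0.7, 2.6, 7.1]
width: 0.1
gripper_force: 2.8
```

Request:
move_arm:
  targets: "-1 -0.8 0 0 0 0 0;-1 -0.8 0 0 0 0 0;-1 -0.8 0 0 0 0 0;-1 -0.8 0 0 0 0 0"

```text
clock: 20.95
eef_pos: [444.5, 233.8, 118.4]
tool_rot: [3.141, -0.0, 1.774]
force: [-0.3, 0.6, 0.7]
width: -0.1
gripper_force: 0.5
```

```bash
python3 - <<'E'
from h import *
W()
E
```

```text
case 57.4 -0.2 118.4 F [-0.3  0.6  0.7] w -0.09731929257757767
```

Request:
move_arm:
  targets: "-1 -0.9 0 0 0 0 0;-1 -0.9 0 0.3 0 0 0;-1 -0.8 0 0.4 0 0 0;-1 -0.7 0 0.4 0 0 0"

```text
clock: 21.28
eef_pos: [451.0, 201.0, 106.8]
tool_rot: [-3.141, 0.001, 1.774]
force: [0.4, 1.2, 0.6]
width: 0.1
gripper_force: 0.4
```

Request:
move_arm:
  targets: "-1 -0.7 0 0.5 0 0 0;-1 -0.6 0 0.5 0 0 0;-1 -0.5 0 0.5 0 0 0;-1 -0.4 0 0.4 0 0 0"

```text
clock: 21.62
eef_pos: [455.2, 180.0, 87.5]
tool_rot: [-3.141, 0.0, 1.775]
force: [0.5, 0.1, 1.0]
width: 0.4
gripper_force: 0.3
```

```bash
python3 - <<'E'
from h import *
W()
E
```

```text
case 2.5 0.0 87.5 F [0.5 0.1 1. ] w 0.4327083334709501
```

Lid nearly shut; press the last few millimetres gently.

Request:
move_arm:
  targets: "-1 0 0 0.2 0 0 0;-1 0 0 0.2 0 0 0;-1 0 0 0.1 0 0 0;-1 0 0 0 0 0 0"

```text
clock: 21.95
eef_pos: [455.2, 181.1, 83.1]
tool_rot: [-3.141, -0.0, 1.775]
force: [0.3, -0.1, 0.4]
width: -0.2
gripper_force: 0.0
```

Request:
move_arm:
  targets: "-1 0 0 0.1 0 0 0;-1 0 0 0.1 0 0 0;-1 0 0 0 0 0 0"

```text
clock: 22.2
eef_pos: [455.4, 181.3, 82.7]
tool_rot: [3.14, 0.0, 1.776]
force: [-2.8, -1.6, 13.7]
width: -0.1
gripper_force: 7.1
```

Request:
move_arm:
  targets: "-1 0 0 -1 0 0 0;-1 0 0 -2.5 0 0 0;-1 -2 0 -2.5 0 0 0;-1 -3.5 0 -0.5 0 0 0;-1 -3.5 0 0 0 0 0"

```text
clock: 22.62
eef_pos: [475.2, 93.8, 148.8]
tool_rot: [3.136, -0.001, 1.779]
force: [0.7, -1.2, -0.3]
width: 0.1
gripper_force: 0.0
```

Request:
move_arm:
  targets: "-1 -1.5 0 0 0 0 0;-1 0 0 0 0 0 0;-1 0 0 0 0 0 0"

```text
clock: 22.87
eef_pos: [476.9, 77.5, 146.6]
tool_rot: [3.141, -0.0, 1.773]
force: [-0.5, 1.2, 0.3]
width: 0.2
gripper_force: 0.0
```

```bash
python3 - <<'E'
from h import *
W()
w=get('wrist');t=get('top'); cv2.imwrite('pics/w7.png',w['color'][:,:,::-1])
X=np.array([np.cos(1.772),np.sin(1.772)])
for n,im in(('w',w),('t',t)):
    h=cv2.cvtColor(im['color'],cv2.COLOR_RGB2HSV); m=cv2.inRange(h,(20,110,60),(34,255,255))
    nn,l,st,ce=cv2.connectedComponentsWithStats(m)
    print(n,[(st[i].tolist(),ce[i].round(1).tolist()) for i in range(1,nn) if st[i][4]>20])
print([proj(w,C(*p)).round() for p in[(-62,0,60),(-62,-33,60),(-47,17,32),(-47,-17,32)]])
E
```

```text
case -102.2 -0.8 146.6 F [-0.5  1.2  0.3] w 0.21915302258964878
w [([461, 9, 8, 21, 72], [463.9, 18.6]), ([466, 35, 9, 14, 37], [470.9, 41.8]), ([465, 50, 8, 19, 65], [467.9, 59.6]), ([195, 70, 30, 1, 30], [209.5, 70.0]), ([174, 84, 8, 11, 26], [176.8, 89.3]), ([183, 102, 13, 3, 22], [188.8, 103.1]), ([300, 113, 52, 40, 1693], [328.1, 132.8]), ([310, 162, 72, 28, 1197], [348.7, 175.7]), ([378, 185, 27, 13, 130], [390.3, 191.3]), ([428, 188, 16, 5, 28], [436.0, 189.8]), ([407, 191, 14, 6, 32], [413.2, 193.8]), ([220, 193, 21, 8, 74], [230.8, 196.9]), ([266, 195, 37, 6, 74], [284.1, 198.7]), ([241, 196, 19, 5, 37], [248.6, 198.6])]
t [([280, 265, 10, 21, 90], [284.0, 274.2]), ([266, 276, 14, 19, 201], [272.7, 284.9])]
[array([326., 181.]), array([382., 181.]), array([299., 152.]), array([352., 152.])]
```

View pics/w7.png

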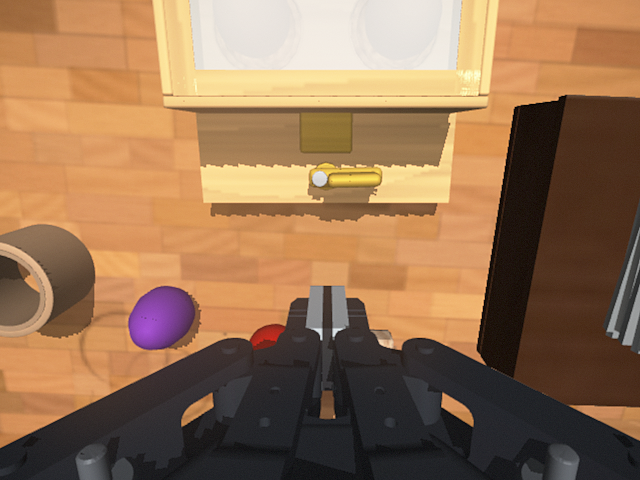

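The lid is closed, with the tab at (326,132). The pivot is at about (322,178) and the fin points right to (381,177), so the turnbutton angle is about 0. I'll push it round.

Request:
move_arm:
  targets: "-1 0.6 1.7 1 0 0 0;-1 0.7 1.8 2 0 0 0;-1 0 0 3 0 0 0;-1 0 0 2.5 0 0 0;-1 0 0 1.5 0 0 0"

```text
clock: 23.38
eef_pos: [506.8, 99.9, 44.0]
tool_rot: [-3.139, -0.001, 1.778]
force: [0.0, -0.0, 0.5]
width: -0.0
gripper_force: 0.0
```

```bash
python3 - <<'E'
from h import *
get('wrist'); get('wrist'); W(); print(read_state()['tool_rot'])
E
```

```text
case -86.5 -33.7 44.1 F [-0.1 -0.4 -0.5] w -0.02360869642278952
[-3.13667630e+00 -7.21862980e-04  1.77842694e+00]
```

Request:
move_arm:
  targets: "-1 0.6 0.2 -0.2 0 0 0;-1 0.6 0 0 0 0 0;-1 0.6 0 0 0 0 0;-1 0.5 -0.2 0 0 0 0;-1 0.5 -0.2 0 0 0 0"

```text
clock: 23.9
eef_pos: [501.7, 126.1, 49.4]
tool_rot: [3.138, -0.001, 1.775]
force: [1.6, -0.6, 0.2]
width: 0.1
gripper_force: 0.8
```

Request:
move_arm:
  targets: "-1 0.3 -0.3 0 0 0 0;-1 0.3 -0.3 0 0 0 0;-1 0.2 -0.4 0 0 0 0;-1 0.1 -0.4 0 0 0 0;-1 0 0 0 0 0 0"

```text
clock: 24.32
eef_pos: [484.2, 131.6, 48.5]
tool_rot: [-3.142, -0.001, 1.776]
force: [0.6, 1.0, 2.0]
width: 0.4
gripper_force: 1.1
```

```bash
python3 - <<'E'
from h import *
W()
t=get('top')
h=cv2.cvtColor(t['color'],cv2.COLOR_RGB2HSV); m=cv2.inRange(h,(20,110,60),(34,255,255))
nn,l,st,ce=cv2.connectedComponentsWithStats(m)
print([(st[i].tolist(),ce[i].round(1).tolist()) for i in range(1,nn) if st[i][4]>20])
E
```

```text
case -50.7 -18.7 48.5 F [0.6 1.  2. ] w 0.3649647781171982
[([267, 284, 7, 10, 50], [269.7, 288.8])]
```

Request:
move_arm:
  targets: "-1 0 -0.1 0 0 0 0;-1 0 -0.1 0 0 0 0;-1 0 0 0 0 0 0"

```text
clock: 24.62
eef_pos: [483.2, 130.6, 48.3]
tool_rot: [3.141, -0.001, 1.775]
force: [2.4, 2.7, 0.2]
width: 0.1
gripper_force: 1.2
```

Request:
move_arm:
  targets: "-1 0 -0.1 0 0 0 0;-1 0 0 0 0 0 0"

```text
clock: 24.78
eef_pos: [482.6, 130.6, 48.3]
tool_rot: [3.14, -0.001, 1.775]
force: [2.5, 3.2, -0.3]
width: 0.1
gripper_force: 1.9
```

```bash
python3 - <<'E'
from h import *
W()
E
```

```text
case -51.3 -17.0 48.3 F [ 2.5  3.2 -0.3] w 0.10939335063183407
```

Request:
move_arm:
  targets: "-1 0 0.5 0 0 0 0;-1 -0.5 1 -0.5 0 0 0;-1 -0.5 0 -3 0 0 0;-1 -2 0 -3.5 0 0 0;-1 -2.2 -2.5 -2.3 0 0 0"

```text
clock: 25.2
eef_pos: [486.6, 78.3, 143.2]
tool_rot: [3.137, -0.001, 1.776]
force: [1.0, -0.7, 0.1]
width: -0.1
gripper_force: 0.0
```

Request:
move_arm:
  targets: "-1 0 -1 0 0 0 0;-1 0 0 0 0 0 0;-1 0 0 0 0 0 0"

```text
clock: 25.45
eef_pos: [472.2, 74.2, 141.0]
tool_rot: [-3.139, 0.001, 1.774]
force: [-0.1, 0.6, -0.2]
width: 0.1
gripper_force: 0.0
```

```bash
python3 - <<'E'
from h import *
W()
w=get('wrist'); cv2.imwrite('pics/w8.png',w['color'][:,:,::-1])
h=cv2.cvtColor(w['color'],cv2.COLOR_RGB2HSV); m=cv2.inRange(h,(20,110,60),(34,255,255))
print([proj(w,C(*p)).round() for p in[(-61,0,60),(-28,0,60),(-47,17,32),(-47,-17,32),(-22,17,32),(-22,-17,32)]])
u0,v0=proj(w,C(-47,0,45)).astype(int)
roi=w['color'][v0-70:v0+50,u0-80:u0+80]
hr=cv2.cvtColor(np.ascontiguousarray(roi),cv2.COLOR_RGB2HSV)
mm=cv2.inRange(hr,(20,150,120),(34,255,255))
for r in range(0,120,4):
    c=np.where(mm[r])[0]
    if len(c): print(r+v0-70,c.min()+u0-80,c.max()+u0-80,len(c))
E
```

```text
case -104.6 4.5 141.0 F [-0.1  0.6 -0.2] w 0.10308977013717886
[array([335., 176.]), array([336., 115.]), array([308., 148.]), array([361., 148.]), array([307., 107.]), array([362., 107.])]
111 311 360 47
115 309 360 40
119 310 360 36
123 309 360 45
127 309 360 43
131 310 360 46
135 310 359 43
139 309 359 47
143 310 359 44
147 310 358 42
151 326 343 16
155 327 343 16
159 329 343 15
163 327 343 16
167 323 346 21
171 322 347 22
175 322 347 18
179 323 346 8
187 326 343 6
191 330 332 3
```

```bash
python3 - <<'E'
import cv2
g=cv2.imread('pics/w8.png')[:,:,1]
for r in (106,112,118,124,132,140,150,158,164,172): print(r,' '.join(str(x) for x in g[r,306:366:2]))
E
```

```text
106 85 81 80 81 79 77 78 78 78 78 78 77 76 75 77 78 76 76 74 77 75 73 75 73 74 75 73 73 75 73
112 123 98 111 116 114 113 114 111 113 114 114 112 114 113 111 111 113 110 110 109 108 109 109 108 106 109 109 101 106 118
118 122 94 110 112 113 111 114 114 112 98 99 111 113 103 102 104 112 106 91 107 108 109 108 109 111 108 111 99 102 115
124 116 93 112 116 111 113 113 113 114 92 99 87 103 108 110 107 97 86 91 104 111 110 109 109 110 111 111 99 98 109
132 117 99 110 113 114 114 112 112 114 95 98 113 162 179 187 193 151 144 87 100 113 113 112 113 111 111 111 100 103 110
140 119 97 105 111 110 111 110 108 108 98 97 104 159 176 185 186 168 143 87 99 108 108 107 108 107 107 108 94 111 115
150 120 120 123 123 122 122 122 121 123 114 92 92 154 172 184 185 168 141 143 114 121 121 118 119 122 120 120 118 117 116
158 122 120 123 121 122 122 121 121 121 109 95 89 145 172 182 183 168 147 140 114 117 117 117 117 115 115 117 118 111 114
164 221 225 230 200 201 221 218 221 234 75 100 94 139 169 182 182 169 149 138 142 195 170 202 220 221 222 222 228 232 164
172 208 207 210 208 208 209 210 187 179 160 91 94 122 154 170 170 154 125 159 160 190 171 213 210 212 212 209 211 211 212
```

The fin's midline stays at u≈335 from row 132 to row 164, so it stands square over the tab. The lid is shut and the arm is clear, so I'm handing in.

```bash
python3 -c "
from cell import order; print(order.finish_job())"
```

```text
the job is handed in; nothing more can be done
None
```

I packed both plain wooden eggs upright in their own dimples, closed the lid fully, turned the turnbutton square across the tab, and handed the job in at about 25.5 s of the 72 s; the highest grip reading was 26 N.

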